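# Scoop polishing balls into the tumbler barrel and hang the scoop to dry

### The job

Use the orange-handled scoop to scoop all three white polishing balls out of the dark tray and tip them into the red tumbler barrel, never touching the balls with the fingers. Then lay the empty scoop back in its green sloping rest and let go, take hold of its handle afresh and stand it mouth down over the blue drying peg, lowered fully onto the white base before you let go. Leave the bell jar, screwdriver stand, loupe and oil jar where they are.

Things in the scene. Friction and masses are not known exactly. Their poses are not given: they have to be found in the camera images.
- scoop: Square aluminium box scoop with orange handle, loose, 0.18 kg, 185 mm long. Origin: middle of the lip (front edge of the underside). x points out of the mouth, away from the handle; z from floor to roof. Hollow: outside 70 deep (x -70..0), 68 wide (y), 50 high (z 0..50), open only at the mouth, all walls 2 thick. Starts in the rest, mouth down its 45 degree slope, handle rising towards the robot.
- scoop_mouth (a point): Centre of the scoop's mouth: (0, 0, 25) mm in the scoop's frame.
- scoop_grip (a point): Point on the handle 40 mm behind the hollow: (-110, 0, 34) mm in the scoop's frame; a good hold for scooping. The handle is a bar 16 wide (y) by 14 high (z) from x -70 to x -185, centred at y 0, z 34. The scoop's centre of mass lies about at x -75.
- scoop_end (a point): Point on the handle's centre line, 17 mm from its free end: (-168, 0, 34) mm in the scoop's frame.
- rest: Green sloping rest, fixed. Origin: centre of its underside (base 110 x 94 mm), z up. Its ramp falls at 45 degrees towards its +x and ends in a stop square to the ramp, 20 mm tall; side rails 16 mm tall, 80 mm apart inside. The ramp (75 mm long) carries the hollow only; the handle stands out free above it on the robot's side.
- rest_seat (a point): Where the scoop's lip (its origin) lies when the scoop is in the rest: the foot of the ramp against the stop, (30, 0, 14) mm in the rest's frame. The scoop then lies with the rest's heading, pitched 45 degrees mouth down, roof up.
- tray: Dark steel tray, fixed. Origin: under its level floor, z up. Floor 4 thick; level inside 190 mm long (x -95..95), 92 wide on the robot side (x below 3), narrowing to 74 from x 32 on; side walls to 34 mm, low near wall (-x, robot side) to 14 mm; at the far end (+x) the floor turns up in a 45 degree slope, 31 mm high. The balls lie in the +x half (no part of them below x 0), the rest is empty.
- tray_end (a point): Foot of the tray's far slope: middle of the line where the level floor ends, on the floor's upper face, (95, 0, 4) mm in the tray's frame.
- ball1: White ceramic polishing ball, diameter 20 mm, 25 g, loose in the tray. Origin: its centre. It rolls only on slopes over about 12 degrees.
- ball2: White ceramic polishing ball, diameter 20 mm, 25 g, loose in the tray. Origin: its centre. It rolls only on slopes over about 12 degrees.
- ball3: White ceramic polishing ball, diameter 20 mm, 25 g, loose in the tray. Origin: its centre. It rolls only on slopes over about 12 degrees.
- barrel: Red round tumbler barrel, fixed, open at the top, 120 mm outside diameter, 112 inside, 70 high, inner floor at 6 mm. Six low steel ribs outside. Origin: centre of its underside, z up.
- barrel_rim (a point): Centre of the barrel's mouth, level with the rim, 70 mm above its origin.
- stand: Drying stand, fixed: white base 110 x 110 x 8 mm, in its middle an upright blue peg, 30 mm diameter, 60 tall above the base (top at 68 mm), its top 8 mm tapered. The scoop's hollow (64 x 46 inside, 68 deep) goes over the whole peg so that its rim stands on the base. Origin: centre of the underside, z up.
- peg_foot (a point): Foot of the peg, on the upper face of the stand's base, 8 mm above the stand's origin.
- bell: Bystander: glass bell jar with a knob, 96 mm diameter, 118 tall. Origin: centre of its underside.
- drivers: Bystander: round grey stand with five small upright screwdrivers with coloured heads, 110 mm diameter, 113 tall. Origin: centre of its underside.
- loupe: Bystander: black eye loupe, 36 mm diameter, 36 tall. Origin: centre of its underside.
- oil: Bystander: amber jar with black cap, 48 mm diameter, 85 tall. Origin: centre of its underside.
Things that resemble listed ones, but are neither listed nor needed, are in the scene too. Several things have the shape of the scoop; the one meant has the colours described above.

How it is judged:
On the way, in this order (a step that is already met when the one before it is completed fails the run):
1. a ball is carried inside the scoop, clear above the tray (((x of ball1 in the frame of scoop between -0.07 and 0 m and y of ball1 in the frame of scoop between -0.03 and 0.03 m and z of ball1 in the frame of scoop between 0 and 0.05 m and height (world z) of ball1 above 0.06 m) or (x of ball2 in the frame of scoop between -0.07 and 0 m and y of ball2 in the frame of scoop between -0.03 and 0.03 m and z of ball2 in the frame of scoop between 0 and 0.05 m and height (world z) of ball2 above 0.06 m) or (x of ball3 in the frame of scoop between -0.07 and 0 m and y of ball3 in the frame of scoop between -0.03 and 0.03 m and z of ball3 in the frame of scoop between 0 and 0.05 m and height (world z) of ball3 above 0.06 m))), for 0.2 s.
2. all three balls are in the barrel (horizontal distance between each of ball1, ball2, ball3 and barrel_rim below 0.056 m and height (world z) of each of ball1, ball2, ball3 below 0.065 m), for 0.2 s.
3. the scoop lies in its rest, mouth down the slope, and is let go (distance between scoop and rest_seat below 0.02 m and angle between the x axis of scoop and the x axis of rest, either way round below 1 rad and height (world z) of scoop_end above 0.1 m and contact force between the fingers and scoop below 0.05 N and linear speed of scoop below 0.03 m/s), for 0.2 s.
4. the scoop is lowered mouth down over the peg onto the base while still held (horizontal distance between scoop_mouth and peg_foot below 0.022 m and height (world z) of scoop_mouth below 0.018 m and height (world z) of scoop_end above 0.168 m and contact force between the fingers and scoop above 0.5 N), for 0.1 s.
At the end, for the whole second after the job is handed in: The scoop stands mouth down over the peg with its rim on the base: mouth centre within 22 mm (horizontally) of the peg's axis and below 18 mm, scoop_end above 168 mm, let go and still. All three balls are inside the barrel (centres within 56 mm of its axis, below 65 mm) (all of step 2 and horizontal distance between scoop_mouth and peg_foot below 0.022 m and height (world z) of scoop_mouth below 0.018 m and height (world z) of scoop_end above 0.168 m and contact force between the fingers and scoop below 0.05 N and linear speed of scoop below 0.03 m/s); the robot touches nothing.
It fails at once if the fingers touch a ball (contact force between the fingers and ball1 above 0.5 N or contact force between the fingers and ball2 above 0.5 N or contact force between the fingers and ball3 above 0.5 N).
It fails at once if the glass bell jar is moved more than 25 mm (distance of bell from where it was at the start of the episode above 0.025 m).
It fails at once if the screwdriver stand is moved more than 25 mm (distance of drivers from where it was at the start of the episode above 0.025 m).
It fails at once if the loupe is moved more than 25 mm (distance of loupe from where it was at the start of the episode above 0.025 m).
It fails at once if the amber oil jar is moved more than 25 mm (distance of oil from where it was at the start of the episode above 0.025 m).
It also fails if it takes over 72 s, if anything falls off the work surface, if the arm or the gripper's body presses on something with over 40 N, if the wrist force passes 120 N, or if a joint passes its speed limit or range.

### The arm

A 6-joint arm with a two-finger parallel gripper is mounted at the origin on the work surface. World frame = base frame: x ahead of the robot, y to its left, z up, the work surface at z = 0. Lengths are in m, angles in rad, forces in N, time in s.
With the tool pointing down it reaches from about 0.35 to 0.975 m from the base axis. Payload 4.9 kg.
Tool frame: the origin (TCP) lies at the very end of the fingers, on their centre line; the grasp point (between the pads) lies 19 mm behind it; z points along the fingers, y is the line along which they close (so a half turn about z gives the same grasp; the last joint's range is limited). The gripper opens to 85 mm and grips with 20 to 120 N. Pads are 22 mm wide; open, the fingers measure 114 mm over their backs; the gripper's body (76 mm by 85 mm) begins 54 mm behind the grasp point. The pads swing forward as they close: fully open they stand 13 mm farther back than shut.
Start: joints at [1.007, 0.053, 1.613, -0, 1.476, -0.119], TCP at [0.269, 0.564, 0.231] pointing down, gripper open.
Joint ranges: [-3.01, 3.01], [-1.01, 2.22], [0.06, 2.58], [-1.02, 4.17], [0.09, 2.62], [-3.14, 3.14]. Speed limits (rad/s): [2.57, 2.57, 3.14, 3.14, 3.14, 3.14].

### API

Orientations are given as a unit quaternion [w, x, y, z].
In Python, from plant import manip gives the robot as it stands.
- The arm moves only by the shell command python3 -m pendant 'ROWS'. ROWS is JSON, a list of rows, each a list of 3 entries, a list of its own where there are three numbers: the opening, from 0 (shut) to 1 (fully open), then the shift along the tool's x, y, z in units of 12 cm (1.0 is 12 cm), then the turn about the tool's z in units of pi rad (1.0 is pi rad). In form: [[gripper, [dx, dy, dz], roll], ...]. A call has 1 to 10 rows; each row is the pose to reach, as a shift and turn from the pose commanded when the call began, along the tool's axes at that moment, turning the shorter way round; what a row does not reach only later rows make up. A row lasts 1/10 s, in which the tool goes at most 50 mm and 8.59 degrees, less where a joint would pass 70% of its speed; a pose out of reach is approached as far as the arm can. A call with a number of a shift or a turn outside -1 to 1 is refused whole. A call with a gripper value outside its range is refused whole. The fingers move at their own pace and stop on an object; the grip force is fixed at half the most. Time passes only in rows, so rows that repeat a pose let the fingers close. It gives the time, the measured TCP pose, the force, the opening and the grip force at its end, in the units of the state.
- manip.state(): the state, without advancing time (a new reading comes with each control period).
- manip.grab_frame(name): name is "side" or "top"; returns a dict with "img" (480x640x3 uint8, red, green, blue), "fx", "fy", "cx", "cy" (pixels), "eye" and "rotation" of the camera in the world. Camera axes: x right, y down, z forward; pixel columns grow to the right and rows downward; lengths in m; the calibration is good to about 2 mm. A picture is of the moment at which its call begins. There is no depth.
- manip.job_done(): hands the job in; it is judged then, once.
The state is a dict: "time": time; "joint_pos": joint angles; "joint_vel": joint speeds; "joint_efforts": joint torques, N m; "tool_pos": TCP position; "tool_rot": TCP orientation; "contact_force": force on the tool from outside, world axes, zero at the start; "ft_torque": the same for the moment, N m; "gripper_width": opening from 0.0 (shut) to 1.0 (fully open); "grasp_force": force on a finger pad.
Only numpy, scipy, OpenCV 4.12 (cv2) and the standard library are available. Lean on these libraries where they do the work, as an engineer would, in place of code of your own. Each camera call takes 0.05 s, during which the arm holds its last target. There are 200 camera calls.

## Working session

There is one attempt and no reset: what is moved stays moved. The work goes in short steps, Python scripts to look and compute and a shell command to move; the robot and the scene stay as the last step left them, time stands still between calls to the robot, and variables do not carry over. Pictures are saved under pics/ and viewed, at most 10 in all, crops included, and the job is handed in when it is done.

```bash
mkdir -p pics; ls
cat > h.py <<'E'
import numpy as np, cv2, pickle
from plant import manip
def grab(tag):
    out={}
    for n in("top","side"):
        f=manip.grab_frame(n); cv2.imwrite(f"pics/{tag}_{n}.png",f["img"][:,:,::-1]); out[n]=f
    pickle.dump(out,open(f"pics/{tag}.pkl","wb")); return out
def load(tag): return pickle.load(open(f"pics/{tag}.pkl","rb"))
def ray(f,u,v):
    d=np.array([(u-f["cx"])/f["fx"],(v-f["cy"])/f["fy"],1.]); d=np.array(f["rotation"])@d
    return np.array(f["eye"]),d/np.linalg.norm(d)
def onz(f,u,v,z):
    e,d=ray(f,u,v); return e+d*(z-e[2])/d[2]
def tri(f,p,g,q):
    A=[];b=[]
    for c,(u,v) in((f,p),(g,q)):
        e,d=ray(c,u,v); P=np.eye(3)-np.outer(d,d); A.append(P); b.append(P@e)
    x=np.linalg.lstsq(np.vstack(A),np.hstack(b),rcond=None)[0]
    return x,[np.linalg.norm(a@x-c) for a,c in zip(A,b)]
def proj(f,p):
    c=np.array(f["rotation"]).T@(np.array(p)-np.array(f["eye"])); return c[0]/c[2]*f["fx"]+f["cx"],c[1]/c[2]*f["fy"]+f["cy"]
E
python3 - <<'E'
from h import *
o=grab("a")
for n in o:
    f=o[n]; print(n,f["fx"],f["cx"],f["cy"],f["eye"],np.round(f["rotation"],3).tolist())
print(manip.state())
E
```

```text
pics
top 475.4991257815945 327.3973414069869 242.8446546297967 [ 0.51158685 -0.0689037   1.23862382] [0.029, -0.702, 0.711, -0.033]
side 440.31697639823886 322.84295826513204 234.1562731577843 [ 0.32859325 -0.77323603  0.75508936] [-0.405, 0.896, -0.168, 0.071]
{'time': 0.1, 'joint_pos': array([ 1.00698736e+00,  5.33213795e-02,  1.61411470e+00,  8.82358258e-06,
        1.47599050e+00, -1.19036226e-01]), 'joint_vel': array([-9.53953662e-04, -6.30088267e-04, -2.44961298e-03, -3.60749989e-04,
        1.87266800e-03,  5.01008966e-05]), 'joint_efforts': array([ 2.13960616e-04, -3.94905424e+01, -3.71361923e+01, -7.20476964e-05,
        3.94961913e-03,  5.92079090e-06]), 'tool_pos': array([0.26863374, 0.56372238, 0.2301921 ]), 'tool_rot': array([-3.11161308e-04,  2.20558169e-01,  9.75373392e-01, -8.62560299e-04]), 'contact_force': array([-0.04920027,  0.48916525, -0.18244074]), 'ft_torque': array([ 0.01426953, -0.00655262,  0.01505113]), 'grasp_force': 0.0, 'gripper_width': 1.0002350409098206}
```

View pics/a_top.png

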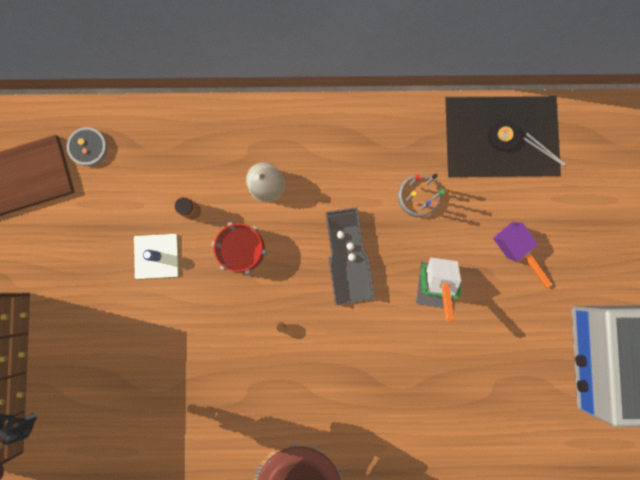

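View pics/a_side.png

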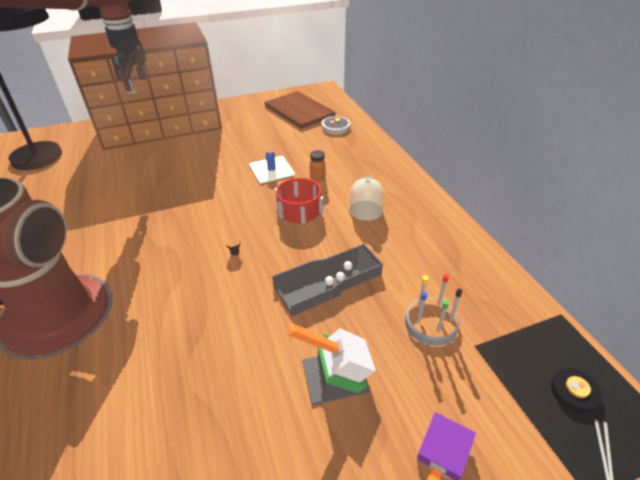

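```bash
cat >> h.py <<'E'
def mask(f,lo,hi,box=None):
    h=cv2.cvtColor(f["img"],cv2.COLOR_RGB2HSV); m=cv2.inRange(h,np.array(lo),np.array(hi))
    if box:
        k=np.zeros_like(m); u0,v0,u1,v1=box; k[v0:v1,u0:u1]=255; m&=k
    return m
def blobs(m,amin=8):
    n,l,s,c=cv2.connectedComponentsWithStats(m)
    return [(s[i][4],c[i].round(1),s[i][:4].tolist(),l==i) for i in range(1,n) if s[i][4]>=amin]
def axis(b):
    ys,xs=np.nonzero(b); p=np.c_[xs,ys].astype(float); c=p.mean(0); d=np.linalg.svd(p-c,full_matrices=False)[2][0]
    t=(p-c)@d; return c+d*(t.min()-.5),c+d*(t.max()+.5)
E
python3 - <<'E'
from h import *
o=load("a")
for n,f in o.items():
    for nm,lo,hi in(("orange",(5,200,190),(14,255,255)),("red",(0,170,90),(4,255,255)),("blue",(110,130,40),(125,255,255)),("white",(0,0,170),(179,60,255)),("green",(45,120,60),(75,255,255)),("purple",(130,100,60),(155,255,255))):
        for b in blobs(mask(f,lo,hi),12): print(n,nm,b[0],b[1],b[2])
t=o["top"]["img"][180:340,320:570]; s=o["side"]["img"][240:440,240:490]
a=cv2.resize(t,(400,256),interpolation=cv2.INTER_CUBIC)
cv2.imwrite("pics/crop1.png",np.hstack([cv2.resize(o["top"]["img"][195:335,320:480],(400,350),interpolation=cv2.INTER_CUBIC),cv2.resize(o["side"]["img"][240:415,255:455],(400,350),interpolation=cv2.INTER_CUBIC)])[:,:,::-1])
E
```

```text
top red 14 [417.3 176.5] [416, 175, 4, 4]
top red 1432 [241.4 248.4] [221, 223, 42, 49]
top red 24 [221.  232.2] [215, 226, 13, 16]
top red 25 [216.6 255.5] [214, 246, 8, 18]
top blue 929 [584.9 359.3] [577, 312, 17, 102]
top white 142 [ 83.6 145.1] [67, 128, 38, 36]
top white 12 [504.5 135.5] [503, 134, 4, 4]
top white 24 [559.  160.6] [553, 157, 12, 8]
top white 383 [255.6 177.3] [247, 164, 22, 28]
top white 45 [401.  189.9] [398, 178, 11, 24]
top white 36 [339.6 234.1] [337, 231, 6, 7]
top white 1683 [155.6 256.1] [134, 234, 44, 45]
top white 36 [349.4 245.9] [347, 243, 6, 7]
top white 39 [350.8 256.6] [348, 253, 7, 8]
top white 869 [442.1 273.5] [427, 258, 34, 35]
top white 12 [452.2 292.9] [451, 291, 4, 4]
top white 93 [574.  330.4] [572, 307, 5, 47]
top white 2790 [608.8 362.3] [590, 310, 50, 117]
top white 13 [575.8 368.7] [575, 365, 3, 8]
top white 20 [577.6 400.6] [577, 395, 2, 13]
top green 48 [423.4 279.2] [422, 268, 4, 23]
top purple 1006 [515.2 240.7] [494, 223, 43, 38]
side red 999 [300.9 200.5] [278, 178, 43, 45]
side red 25 [445.4 277.7] [444, 275, 4, 7]
side blue 13 [270.  154.8] [268, 154, 5, 3]
side blue 21 [423.6 294.8] [422, 292, 4, 7]
side white 13633 [263.8  40.2] [133, 0, 216, 98]
side white 3314 [64.4 53.5] [31, 8, 74, 114]
side white 123 [334.9 125. ] [322, 117, 28, 14]
side white 712 [271.4 169.7] [250, 156, 45, 27]
side white 648 [366.2 197.5] [353, 177, 27, 43]
side white 56 [347.5 264.8] [344, 261, 8, 9]
side white 59 [339.9 275.6] [336, 272, 9, 9]
side white 64 [328.9 279.8] [325, 276, 9, 9]
side white 28 [407.5 313.1] [406, 306, 4, 14]
side white 1741 [349.2 356.8] [323, 329, 52, 53]
side white 39 [574.3 384.5] [571, 382, 8, 6]
side white 329 [605.3 452.3] [596, 422, 17, 58]
side green 55 [323.5 364.6] [320, 350, 9, 29]
side purple 2281 [446.7 445.3] [418, 413, 58, 67]
```

View pics/crop1.png

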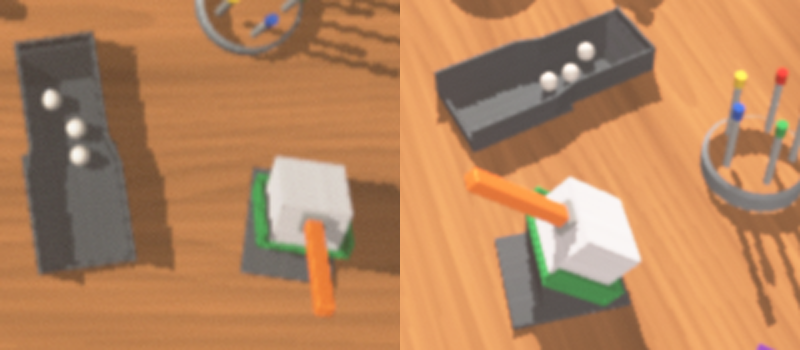

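Run:
```python
from h import *
o=load("a"); T,S=o["top"],o["side"]
h=lambda f,u,v: cv2.cvtColor(f["img"],cv2.COLOR_RGB2HSV)[v,u]
print(h(T,447,305),h(T,449,315),h(S,310,335),h(S,295,330),h(T,470,320),h(S,280,340), h(T,350,280),h(S,330,290),h(T,430,298),h(T,320,260))
E1={}
for n,f,box in(("top",T,(430,270,470,330)),("side",S,(280,315,350,360))):
    m=mask(f,(4,205,200),(13,255,255),box); b=max(blobs(m),key=lambda b:b[0]); print(n,b[0],b[1],b[2]); E1[n]=axis(b[3]); print(E1[n])
    m=mask(f,(90,0,0),(179,130,110),(310,195,385,315) if n=="top" else(260,235,395,325)); 
    bb=max(blobs(m),key=lambda b:b[0]); c=max(cv2.findContours(bb[3].astype('u1')*255,0,2)[0],key=cv2.contourArea)
    print("tray",bb[0],cv2.approxPolyDP(c,3,True)[:,0].tolist(), cv2.boxPoints(cv2.minAreaRect(c)).round(1).tolist())
for b,c in(((339.6,234.1),(347.5,264.8)),((349.4,245.9),(339.9,275.6)),((350.8,256.6),(328.9,279.8))): print("ball",tri(T,b,S,c), onz(T,*b,.014))
```

```text
[ 12 193 237] [ 12 196 235] [ 14 182 254] [ 13 182 253] [ 13 149 187] [ 14 144 238] [ 15  19 109] [ 6 13 97] [ 15  23 113] [ 13 151 191]Traceback (most recent call last):
  File "<stdin>", line 7, in <module>
ValueError: max() iterable argument is empty
```

Run:
```python
from h import *
o=load("a"); T,S=o["top"],o["side"]
E1={}
for n,f,box in(("top",T,(430,270,470,330)),("side",S,(280,315,350,360))):
    m=mask(f,(8,172,150),(16,255,255),box); b=max(blobs(m),key=lambda b:b[0]); E1[n]=axis(b[3]); print(n,b[0],b[2],E1[n])
    m=mask(f,(0,0,0),(179,95,150),(310,195,385,315) if n=="top" else(260,235,395,325)); 
    bb=max(blobs(m),key=lambda b:b[0]); c=max(cv2.findContours(bb[3].astype('u1')*255,0,2)[0],key=cv2.contourArea)
    print("tray",bb[0],cv2.approxPolyDP(c,2.5,True)[:,0].tolist())
    m=mask(f,(0,0,60),(179,70,150),(410,250,465,320) if n=="top" else(295,325,375,410))|mask(f,(40,90,40),(80,255,255),(410,250,465,320) if n=="top" else(295,325,375,410))
    bb=max(blobs(m),key=lambda b:b[0]); c=max(cv2.findContours(bb[3].astype('u1')*255,0,2)[0],key=cv2.contourArea)
    print("rest",bb[0],cv2.approxPolyDP(c,2.5,True)[:,0].tolist())
for b,c in(((339.6,234.1),(347.5,264.8)),((349.4,245.9),(339.9,275.6)),((350.8,256.6),(328.9,279.8))): print("ball",tri(T,b,S,c), onz(T,*b,.014))
for i in(0,1): 
  for j in (0,1): print(i,j,tri(T,E1["top"][i],S,E1["side"][j]))
def ell(m):
    c=np.vstack([x for x in cv2.findContours(m,0,1)[0] if len(x)>8]); return cv2.fitEllipse(cv2.convexHull(c))
e=ell(mask(T,(0,130,60),(6,255,255),(205,215,275,280))); print("barrel top",e, onz(T,*e[0],.07))
e=ell(mask(S,(0,130,60),(6,255,255),(270,170,330,230))); print("barrel side",e)
for z in(0.03,): print(T["img"][245:265:2,140:165:3].tolist()[4:7])
```

```text
top 281 [443, 284, 11, 38] (array([444.68545621, 283.27139182]), array([449.79267574, 321.66500581]))
tray 3235 [[356, 208], [326, 212], [335, 303], [374, 298]]
rest 510 [[422, 263], [417, 303], [442, 306], [441, 294], [426, 291], [424, 270], [427, 263]]
side 535 [288, 324, 50, 28] (array([287.17739308, 327.67476108]), array([337.66666509, 348.69971719]))
tray 3853 [[381, 263], [363, 244], [275, 275], [273, 281], [293, 315], [379, 275]]
rest 1608 [[303, 361], [312, 403], [369, 391], [365, 379], [355, 383], [337, 375], [330, 378], [319, 348], [319, 356]]Traceback (most recent call last):
  File "<stdin>", line 12, in <module>
  File "h.py", line 17, in tri
    e,d=ray(c,u,v); P=np.eye(3)-np.outer(d,d); A.append(P); b.append(P@e)
        ~~~^^^^^^^
  File "h.py", line 10, in ray
    d=np.array([(u-f["cx"])/f["fx"],(v-f["cy"])/f["fy"],1.]); d=np.array(f["rotation"])@d
                                                                ~~~~~~~~~~~~~~~~~~~~~~~^~
ValueError: matmul: Input operand 1 has a mismatch in its core dimension 0, with gufunc signature (n?,k),(k,m?)->(n?,m?) (size 3 is different from 4)
```

```bash
python3 - <<'E'
s=open('h.py').read()
s=s.replace('import numpy as np, cv2, pickle','import numpy as np, cv2, pickle\nfrom scipy.spatial.transform import Rotation as R\ndef rot(f): w,x,y,z=f["rotation"]; return R.from_quat([x,y,z,w]).as_matrix()')
s=s.replace('np.array(f["rotation"])','rot(f)'); open('h.py','w').write(s)
E
python3 - <<'E'
from h import *
np.set_printoptions(precision=4,suppress=True)
o=load("a"); T,S=o["top"],o["side"]; E1={"top":((444.7,283.3),(449.8,321.7)),"side":((337.7,348.7),(287.2,327.7))}
for b,c in(((339.6,234.1),(347.5,264.8)),((349.4,245.9),(339.9,275.6)),((350.8,256.6),(328.9,279.8))): print("ball",tri(T,b,S,c))
for i in(0,1): print("handle",tri(T,E1["top"][i],S,E1["side"][i]))
def ell(m):
    c=np.vstack([x for x in cv2.findContours(m,0,1)[0] if len(x)>8]); return cv2.fitEllipse(cv2.convexHull(c))
e=ell(mask(T,(0,130,60),(6,255,255),(205,215,275,280))); print("barrel top",e, onz(T,*e[0],.07))
e=ell(mask(S,(0,130,60),(6,255,255),(270,170,330,210))); print("barrel side",e, onz(S,*e[0],.07))
for p in[[356, 208], [326, 212], [335, 303], [374, 298]]: print("trayT",onz(T,*p,.034),onz(T,*p,.014))
for p in[[381, 263], [363, 244], [275, 275], [293, 315], [379, 275]]: print("trayS",onz(S,*p,.034),onz(S,*p,0))
for p in [[422, 263], [417, 303], [442, 306]]: print("restT",onz(T,*p,.0))
for p in [[303, 361], [312, 403], [369, 391]]: print("restS",onz(S,*p,.0))
# bystanders, stand
for nm,p,q,z in(("peg",(151,255),(270,154),.068),("loupe",(281,327),(233,244),.036),("oil",(184,207),(317,155),.085),("bell",(266,182),(367,183),.1)): print(nm,onz(T,*p,z),onz(S,*q,z))
w=max(blobs(mask(T,(0,0,160),(179,90,255),(125,225,190,290))),key=lambda b:b[0]); r=cv2.minAreaRect(np.c_[np.nonzero(w[3])[::-1]].astype('f4'));print("stand",r,[onz(T,*p,.008).round(3).tolist() for p in cv2.boxPoints(r)],onz(T,*r[0],.008))
b=[x for x in blobs(mask(T,(95,40,20),(130,255,200),(135,240,175,275)),10)];print([(x[0],x[1],x[2]) for x in b])
b=[x for x in blobs(mask(S,(100,60,20),(130,255,255),(255,145,290,190)),10)];print([(x[0],x[1],x[2]) for x in b])
E
```

```text
ball (array([ 0.6404, -0.1092,  0.012 ]), [np.float64(0.00087566407183708), np.float64(0.0008756640718374787)])
ball (array([ 0.6099, -0.1343,  0.0115]), [np.float64(0.000353651631744472), np.float64(0.0003536516317450204)])
ball (array([ 0.5818, -0.1374,  0.0116]), [np.float64(0.0006875186306168561), np.float64(0.0006875186306169111)])
handle (array([ 0.5103, -0.3597,  0.0851]), [np.float64(0.00045391071239132103), np.float64(0.0004539107123911891)])
handle (array([ 0.4256, -0.3465,  0.1713]), [np.float64(3.74616458477449e-05), np.float64(3.7461645847826756e-05)])
barrel top ((238.2345428466797, 247.5143585205078), (48.588623046875, 50.65253448486328), 118.0288314819336) [0.6048 0.1425 0.07  ]
barrel side ((299.3186950683594, 195.38902282714844), (38.89528274536133, 47.27508544921875), 94.45691680908203) [0.599  0.1182 0.07  ]
trayT [ 0.7055 -0.1518  0.034 ] [ 0.7088 -0.1531  0.014 ]
trayT [ 0.6961 -0.0748  0.034 ] [ 0.6992 -0.0749  0.014 ]
trayT [ 0.4648 -0.0947  0.034 ] [ 0.464  -0.0951  0.014 ]
trayT [ 0.476  -0.1931  0.034 ] [ 0.4754 -0.1951  0.014 ]
trayS [ 0.7042 -0.1516  0.03
[... 235 characters left out ...]
 [ 0.6998 -0.156   0.    ]
restT [ 0.5641 -0.3237  0.    ]
restT [ 0.4608 -0.3077  0.    ]
restT [ 0.4522 -0.3723  0.    ]
restS [ 0.459  -0.3083  0.    ]
restS [ 0.4459 -0.396   0.    ]
restS [ 0.5519 -0.4121  0.    ]
peg [0.589  0.3572 0.068 ] [0.5849 0.3489 0.068 ]
loupe [0.407  0.0411 0.036 ] [0.4004 0.0349 0.036 ]
oil [0.7046 0.2727 0.085 ] [0.7033 0.2654 0.085 ]
bell [0.7612 0.0703 0.1   ] [0.7671 0.0657 0.1   ]
stand ((155.5, 256.0), (44.0, 43.0), 90.0) [[0.648, 0.424, 0.008], [0.647, 0.313, 0.008], [0.533, 0.311, 0.008], [0.534, 0.422, 0.008]] [0.5903 0.3673 0.008 ]
[(np.int32(81), array([153.1, 255.4]), [145, 250, 15, 10])]
[(np.int32(122), array([270.3, 160.7]), [266, 153, 9, 17])]
```

```bash
p="python3 -m pendant"
$p '[[1,[-0.84,-0.8,0],-0.093],[1,[-0.84,-0.8,0],-0.093],[1,[-0.84,-0.8,0],-0.093],[1,[-0.84,-0.8,0],-0.093]]'
$p '[[1,[-0.33,-0.9,0],0],[1,[-0.33,-0.9,0],0],[1,[-0.33,-0.9,0],0]]' >/dev/null
$p '[[1,[-0.33,-0.9,0],0],[1,[-0.33,-0.9,0],0],[1,[-0.33,-0.9,0],0]]' >/dev/null
$p '[[1,[-0.33,-0.9,0],0],[1,[-0.33,-0.9,0],0],[1,[-0.33,-0.9,0],0]]' >/dev/null
$p '[[1,[-0.33,-0.9,0],0],[1,[-0.33,-0.9,0],0],[1,[-0.33,-0.9,0],0]]' >/dev/null
$p '[[1,[-0.33,-0.9,0],0],[1,[-0.33,-0.9,0],0],[1,[-0.33,-0.9,0],0]]' >/dev/null
$p '[[1,[-0.33,-0.9,0],0],[1,[-0.33,-0.9,0],0],[1,[-0.33,-0.9,0],0]]' >/dev/null
$p '[[1,[-0.33,-0.9,0],0],[1,[-0.33,-0.9,0],0],[1,[-0.33,-0.9,0],0],[1,[-0.33,-0.9,0],0]]'
```

```text
time: 0.5
tool_pos: [0.3197, 0.4307, 0.2306]
tool_rot: [0.0, 0.078, 0.997, -0.001]
contact_force: [-0.3, 0.2, 0.8]
gripper_width: 0.998
grasp_force: 0.0
time: 2.7
tool_pos: [0.4781, -0.3556, 0.2306]
tool_rot: [-0.0, 0.077, 0.997, 0.001]
contact_force: [0.0, 0.9, -0.1]
gripper_width: 0.995
grasp_force: 0.0
```

```bash
p="python3 -m pendant"
$p '[[1,[-0.015,0,0.4],0],[1,[-0.015,0,0.8],0],[1,[-0.015,0,0.8],0]]' 
$p '[[1,[0,0,0.31],0],[1,[0,0,0.31],0],[0,[0,0,0.31],0],[0,[0,0,0.31],0],[0,[0,0,0.31],0],[0,[0,0,0.31],0],[0,[0,0,0.31],0],[0,[0,0,0.31],0]]'
$p '[[0,[0,0,-0.3],0],[0,[0,0,-0.6],0],[0,[0,0,-0.6],0],[0,[0,0,-0.6],0]]'
python3 -c "
from h import *
o=grab('b')"
```

```text
time: 3.0
tool_pos: [0.4757, -0.3494, 0.1271]
tool_rot: [-0.006, 0.075, 0.997, 0.005]
contact_force: [0.9, 1.2, -0.6]
gripper_width: 1.001
grasp_force: 0.0
time: 3.8
tool_pos: [0.4798, -0.3561, 0.0994]
tool_rot: [0.001, 0.076, 0.997, -0.001]
contact_force: [-0.9, 0.6, 4.6]
gripper_width: 0.179
grasp_force: 59.1
time: 4.2
tool_pos: [0.4795, -0.3556, 0.1703]
tool_rot: [0.0, 0.076, 0.997, -0.0]
contact_force: [-0.4, -0.5, -2.9]
gripper_width: 0.176
grasp_force: 59.1
```

View pics/b_side.png

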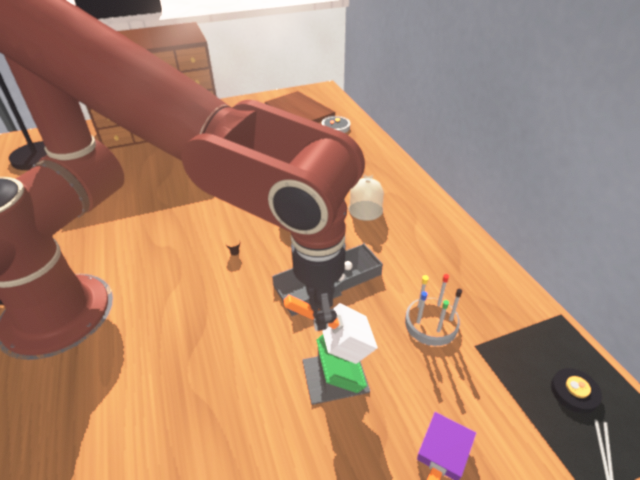

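```bash
p="python3 -m pendant"
$p '[[0.14,[0,0,0],0],[0.14,[0,0,0],0]]' |tail -2
$p '[[0.16,[0,0,0],0],[0.16,[0,0,0],0]]'|tail -2
$p '[[0.168,[0,0,0],0],[0.168,[0,0,0],0]]'|tail -2
$p '[[0.172,[0,0,0],0],[0.172,[0,0,0],0]]'|tail -2
```

```text
gripper_width: 0.179
grasp_force: 59.1
gripper_width: 0.175
grasp_force: 59.1
gripper_width: 0.18
grasp_force: 59.1
gripper_width: 0.177
grasp_force: 59.1
```

```bash
p="python3 -m pendant"
$p '[[0.17,[0,0,0.45],0],[0.17,[0,0,0.45],0],[0.17,[0,0,0.45],0]]' |tail -3
$p '[[0.176,[0,0,0],0],[0.176,[0,0,0],0]]'|tail -3
$p '[[0.179,[0,0,0],0],[0.179,[0,0,0],0]]'|tail -3
$p '[[0.182,[0,0,0],0],[0.182,[0,0,0],0]]'|tail -3
$p '[[0.185,[0,0,0],0],[0.185,[0,0,0],0]]'|tail -3
```

```text
contact_force: [-0.3, -0.3, -1.5]
gripper_width: 0.181
grasp_force: 58.8
contact_force: [0.4, -0.4, -2.2]
gripper_width: 0.18
grasp_force: 50.9
contact_force: [-0.4, 0.0, -1.6]
gripper_width: 0.181
grasp_force: 37.4
contact_force: [-0.3, 0.8, -1.9]
gripper_width: 0.185
grasp_force: 23.9
contact_force: [0.1, 0.0, -1.8]
gripper_width: 0.188
grasp_force: 10.4
```

```bash
p="python3 -m pendant"
$p '[[0,[0,0,0],0],[0,[0,0,0],0],[0,[0,0,-0.3],0],[0,[0,0,-0.6],0],[0,[0,0,-0.6],0]]'
python3 - <<'E'
from h import *
o=load("a"); T=o["top"]
g=T["img"].astype(int); d=(g[...,0]-g[...,2]).astype(float) # wood: red>>blue ; tray: grey
L=[];Rr=[]
for v in range(212,300,4):
    row=d[v]; m=row<45; c=int(round(341+ (v-212)*.15)); 
    a=c
    while m[a-1] or m[a-2]: a-=1
    b=c
    while m[b+1] or m[b+2]: b+=1
    sub=lambda i,j:(45-row[i])/(row[j]-row[i])
    ul=a-sub(a,a-1); ur=b+sub(b,b+1)
    pl=onz(T,ul,v,.034); pr=onz(T,ur,v,.034); L.append(pl);Rr.append(pr)
    print(v,round(ul,1),round(ur,1),pl[:2].round(4),pr[:2].round(4),round(np.linalg.norm(pl-pr),4))
C=(np.array(L)+np.array(Rr))/2; k=np.polyfit(C[:,0],C[:,1],1); print("centre line slope deg",np.degrees(np.arctan(k[0])),"y at .47,.57,.66",np.polyval(k,[.47,.57,.66]))
E
```

```text
time: 6.7
tool_pos: [0.4822, -0.358, 0.1952]
tool_rot: [0.005, 0.076, 0.997, -0.004]
contact_force: [0.6, -0.7, -0.7]
gripper_width: 0.177
grasp_force: 59.1
212 326.1 357.8 [ 0.6961 -0.075 ] [ 0.6952 -0.1561] 0.0811
216 325.9 358.4 [ 0.6858 -0.0743] [ 0.6848 -0.1574] 0.0831
220 326.5 359.0 [ 0.6755 -0.0758] [ 0.6745 -0.159 ] 0.0832
224 326.8 359.8 [ 0.6652 -0.0765] [ 0.6642 -0.1609] 0.0844
228 327.5 360.5 [ 0.6549 -0.0782] [ 0.6539 -0.1622] 0.084
232 328.1 360.9 [ 0.6446 -0.0796] [ 0.6436 -0.1631] 0.0834
236 328.8 361.5 [ 0.6343 -0.0813] [ 0.6333 -0.1646] 0.0833
240 329.4 362.0 [ 0.6241 -0.0826] [ 0.6231 -0.1656] 0.083
244 329.9 362.7 [ 0.6138 -0.0838] [ 0.6129 -0.1671] 0.0832
248 330.6 363.4 [ 0.6036 -0.0853] [ 0.6026 -0.1688] 0.0834
252 331.2 366.2 [ 0.5934 -0.0868] [ 0.5924 -0.1757] 0.0889
256 330.6 367.2 [ 0.5833 -0.0852] [ 0.5822 -0.1781] 0.0929
260 328.8 368.8 [ 0.5732 -0.0805] [ 0.5719 -0.1819] 0.1014
264 329.3 369.4 [ 0.563  -0.0815] [ 0.5618 -0.1832] 0.1018
268 329.9 370.1 [ 0.5529 -0.0829] [ 0.5516 -0.1847] 0.1017
272 330.4 370.6 [ 0.5427 -0.0842] [ 0.5415 -0.1858] 0.1016
276 331.1 371.2 [ 0.5326 -0.0858] [ 0.5314 -0.1872] 0.1014
280 331.7 371.8 [ 0.5225 -0.0872] [ 0.5213 -0.1884] 0.1012
284 332.3 372.3 [ 0.5124 -0.0886] [ 0.5112 -0.1894] 0.1008
288 332.8 372.8 [ 0.5024 -0.0897] [ 0.5011 -0.1906] 0.1009
292 333.4 373.6 [ 0.4923 -0.091 ] [ 0.4911 -0.1925] 0.1014
296 334.0 374.2 [ 0.4823 -0.0923] [ 0.481  -0.1937] 0.1013
centre line slope deg 7.505081056799621 y at .47,.57,.66 [-0.14474308 -0.13156881 -0.11971197]
```

```bash
p="python3 -m pendant"
$p '[[0,[0.06,0.4,0],-0.045],[0,[0.06,0.9,0],-0.09],[0,[0.06,0.9,0],-0.09]]' |head -3
$p '[[0,[-0.19,0.4,0],0],[0,[-0.19,0.875,0],0],[0,[-0.19,0.875,0],0],[0,[-0.19,0.875,0],0],[0,[-0.19,0.875,0],0]]'
cat >> h.py <<'E'
def handle(o,bt,bs):
    r=[]
    for n,b in(("top",bt),("side",bs)):
        m=mask(o[n],(8,172,150),(16,255,255),b); r.append([(x[0],x[2],[e.round(1).tolist() for e in axis(x[3])]) for x in blobs(m,25)])
    return r
E
python3 - <<'E'
from h import *
o=grab("c"); 
t=o["top"]["img"][200:340,300:420]; s=o["side"]["img"][180:330,240:400]
cv2.imwrite("pics/crop2.png",np.hstack([cv2.resize(t,(360,420)),cv2.resize(s,(440,420))])[:,:,::-1])
for r in handle(o,(300,200,420,340),(200,180,400,330)): print(r)
E
```

```text
time: 7.0
tool_pos: [0.4885, -0.2436, 0.1867]
tool_rot: [-0.001, -0.068, 0.998, 0.001]
time: 7.5
tool_pos: [0.4977, -0.1414, 0.1878]
tool_rot: [-0.0, -0.065, 0.998, -0.0]
contact_force: [-0.1, -0.3, -1.6]
gripper_width: 0.177
grasp_force: 60.0
[]
[(np.int32(202), [261, 209, 24, 18], [[260.6, 210.6], [285.9, 223.2]]), (np.int32(29), [299, 226, 6, 8], [[299.0, 225.5], [302.6, 233.3]])]
```

View pics/crop2.png

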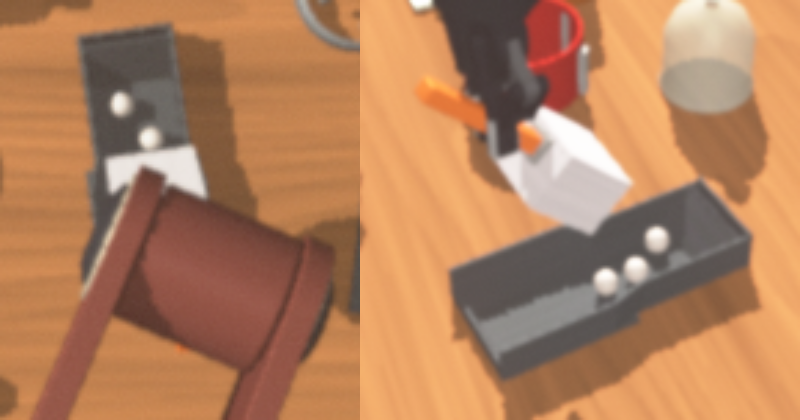

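```bash
cat >> h.py <<'E'
def pitch(f,u,v,tcp,hd,L=.075):
    # handle end pixel -> point in the vertical plane through the grip; pitch mouth-down from the line end->grip
    g=np.array(tcp)+[0,0,.019]; h=np.array([np.cos(hd),np.sin(hd),0]); n=np.array([-h[1],h[0],0])
    e,d=ray(f,u,v); q=e+d*((g-e)@n)/(d@n); w=g-q
    return q.round(4),np.degrees(np.arctan2(-w[2],w@h)).round(1),np.linalg.norm(w).round(4)
E
python3 - <<'E'
from h import *
o=load("c"); f=o["side"]
print(pitch(f,260.6,210.6,(.4977,-.1414,.1878),np.radians(7.45)))
q=onz(f,594/800,0,0)
# lowest visible corner of mouth (crop px 594,233)
u=240+(594-360)*160/440; v=180+233*150/420
for y in(-.175,-.168): 
    e,d=ray(f,u,v); print(e+d*(y-e[1])/d[1])
E
```

```text
(array([ 0.4436, -0.1485,  0.2612]), np.float64(44.9), np.float64(0.077))
[ 0.55759485 -0.175       0.10934415]
[ 0.56027442 -0.168       0.10178824]
```

```bash
p="python3 -m pendant"
$p '[[0,[0,0,0.4],0],[0,[0,0,0.75],0],[0,[0,0,0.83],0],[0,[0,0,0.83],0],[0,[0,0,0.83],0]]' |sed -n 1,4p
$p '[[0,[0.07,0,0.07],0],[0,[0.14,0,0.11],0],[0,[0.2,0,0.16],0],[0,[0.29,0,0.24],0],[0,[0.36,0,0.34],0],[0,[0.36,0,0.34],0]]'|sed -n 1,4p
$p '[[0,[0.06,0,0.11],0],[0,[0.1,0,0.23],0],[0,[0.1,0,0.24],0],[0,[0.1,0,0.24],0]]'
python3 - <<'E'
from h import *
o=grab("d"); 
for r in handle(o,(300,200,420,340),(200,180,400,330)): print(r)
s=o["side"]["img"][200:330,230:400]; cv2.imwrite("pics/crop3.png",cv2.resize(s,(680,520))[:,:,::-1])
E
```

```text
time: 8.1
tool_pos: [0.4979, -0.1418, 0.0888]
tool_rot: [0.0, -0.064, 0.998, -0.0]
contact_force: [-0.9, 0.4, -1.5]
time: 8.7
tool_pos: [0.454, -0.147, 0.0471]
tool_rot: [-0.0, -0.064, 0.998, -0.001]
contact_force: [-0.7, -1.9, 3.8]
time: 9.1
tool_pos: [0.4425, -0.1479, 0.0189]
tool_rot: [-0.001, -0.065, 0.998, 0.0]
contact_force: [-1.9, -1.4, 2.5]
gripper_width: 0.175
grasp_force: 58.5
[]
[(np.int32(139), [239, 290, 27, 17], [[266.3, 292.3], [239.7, 306.5]])]
```

View pics/crop3.png

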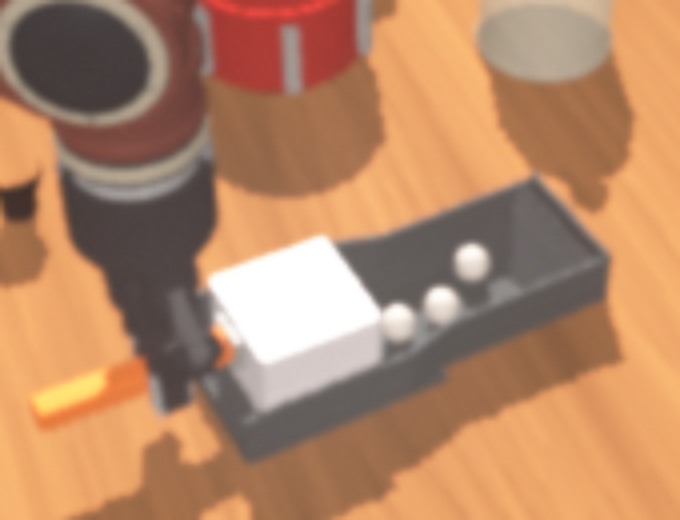

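```bash
p="python3 -m pendant"
$p '[[0,[-0.1,0,0],0],[0,[-0.23,0,0],0],[0,[-0.36,0,0],0],[0,[-0.49,0,0],0],[0,[-0.62,0,0],0],[0,[-0.75,0,0],0],[0,[-0.86,0,0],0],[0,[-0.92,0,0],0],[0,[-0.92,0,0],0]]' |sed -n 1,4p
python3 - <<'E'
from h import *
o=grab("e"); 
for r in handle(o,(300,200,420,340),(200,180,400,330)): print(r)
print(pitch(load("d")["side"],239.7,306.5,(.4425,-.1479,.0189),np.radians(7.45)))
s=o["side"]["img"][200:330,230:400]; t=o["top"]["img"][195:325,300:390]
cv2.imwrite("pics/crop4.png",np.hstack([cv2.resize(s,(520,400)),cv2.resize(t,(277,400))])[:,:,::-1])
E
```

```text
time: 10.1
tool_pos: [0.5464, -0.1333, 0.0166]
tool_rot: [-0.009, -0.066, 0.998, 0.001]
contact_force: [-22.1, -4.2, 9.3]
[(np.int32(89), [348, 284, 8, 15], [[350.8, 283.2], [353.0, 298.2]])]
[(np.int32(128), [284, 273, 26, 17], [[310.7, 275.1], [285.1, 289.2]])]
(array([ 0.3723, -0.1571,  0.0324]), np.float64(-4.5), np.float64(0.071))
```

View pics/crop4.png

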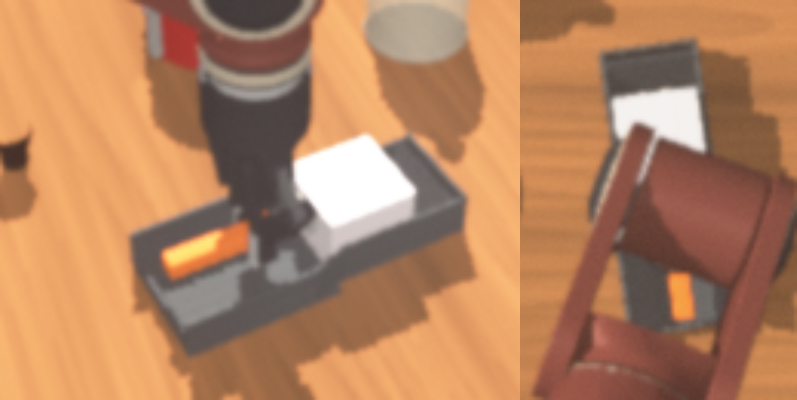

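```bash
p="python3 -m pendant"
$p '[[0,[0.08,0,-0.02],0],[0,[0.08,0,-0.02],0],[0.184,[0.08,0,-0.02],0],[0.186,[0.08,0,-0.02],0],[0.1865,[0.08,0,-0.02],0],[0.1865,[0.08,0,-0.02],0]]'
python3 - <<'E'
from h import *
print(pitch(load("e")["side"],285.1,289.2,(.5464,-.1333,.0166),np.radians(7.45)))
o=grab("f"); st=manip.state(); h=handle(o,(300,200,420,340),(200,180,400,330)); print(h)
x=[e for e in h[1][0][2]]; x=min(x); print(pitch(o["side"],*x,st["tool_pos"],np.radians(7.45)))
E
```

```text
time: 10.8
tool_pos: [0.5434, -0.1345, 0.0215]
tool_rot: [0.0, -0.065, 0.998, -0.0]
contact_force: [0.1, 0.0, -0.9]
gripper_width: 0.185
grasp_force: 3.5
(array([ 0.476 , -0.1425,  0.0284]), np.float64(-5.8), np.float64(0.0713))
[[(np.int32(79), [349, 286, 8, 14], [[351.0, 285.0], [354.3, 299.7]])], [(np.int32(135), [282, 272, 27, 16], [[309.7, 274.1], [283.7, 287.5]])]]
(array([ 0.473 , -0.1438,  0.0366]), np.float64(-3.2), np.float64(0.0711))
```

```bash
p="python3 -m pendant"
$p '[[0,[0,0,0],0],[0,[0,0,0],0],[0,[0,0,0],0],[0,[-0.06,0,0.01],0],[0,[-0.12,0,0.01],0],[0,[-0.12,0,0.01],0]]'
python3 - <<'E'
from h import *
o=grab("g"); st=manip.state(); h=handle(o,(300,200,420,340),(200,180,400,330)); print(h)
x=[e for e in h[1][0][2]]; x=min(x); print(pitch(o["side"],*x,st["tool_pos"]-[0,0,.0024],np.radians(7.45)))
E
```

```text
time: 11.5
tool_pos: [0.5476, -0.1335, 0.0172]
tool_rot: [-0.013, -0.066, 0.998, 0.001]
contact_force: [-31.9, -6.5, 14.3]
gripper_width: 0.176
grasp_force: 60.8
[[(np.int32(95), [348, 283, 8, 15], [[350.7, 282.2], [353.1, 297.8]])], [(np.int32(130), [284, 272, 27, 18], [[311.9, 274.5], [285.5, 288.9]])]]
(array([ 0.4769, -0.1427,  0.0293]), np.float64(-3.6), np.float64(0.0714))
```

Run:
```python
from h import *
o=load("g"); o0=load("a")
c=lambda f:cv2.resize(f["img"][200:262,318:378],(390,403),interpolation=cv2.INTER_CUBIC)
cv2.imwrite("pics/crop5.png",np.hstack([c(o["top"]),cv2.resize(o["side"]["img"][225:305,290:390],(400,403),interpolation=cv2.INTER_CUBIC)])[:,:,::-1])
T=o["top"]
for x in(95,126): 
  w=np.array([.570,-.1316])+x/1000*np.array([.9914,.1305]); print(x,proj(T,[*w,.004 if x==95 else .035]))
```

```text
95 (np.float64(343.08072261713176), np.float64(225.63278340086504))
126 (np.float64(341.786392098744), np.float64(212.2165700972144))
```

View pics/crop5.png

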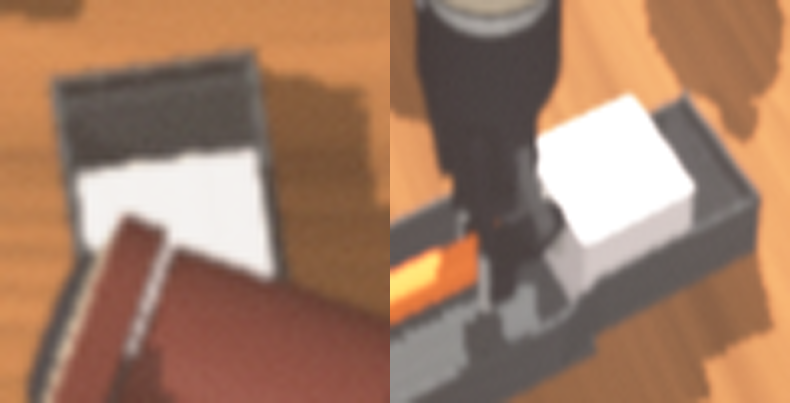

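```bash
p="python3 -m pendant"
$p '[[0.181,[0,0,0.01],0],[0.181,[-0.04,0,0.03],0],[0.181,[-0.08,0,0.04],0],[0.181,[-0.12,0,0.04],0],[0.181,[-0.12,0,0.04],0],[0,[-0.12,0,0.04],0],[0,[-0.12,0,0.04],0]]'
python3 - <<'E'
from h import *
o=grab("h"); st=manip.state(); h=handle(o,(300,200,420,340),(200,180,400,330)); print(h)
x=[e for e in h[1][0][2]]; x=min(x); print(pitch(o["side"],*x,st["tool_pos"]-[0,0,.0024],np.radians(7.45)))
E
```

```text
time: 12.3
tool_pos: [0.5605, -0.1319, 0.0124]
tool_rot: [-0.014, -0.066, 0.998, 0.001]
contact_force: [-34.2, -7.0, 16.2]
gripper_width: 0.177
grasp_force: 58.4
[[(np.int32(125), [348, 277, 8, 21], [[349.8, 276.2], [353.4, 297.8]])], [(np.int32(154), [284, 271, 33, 19], [[317.5, 272.8], [285.3, 289.6]])]]
(array([ 0.4763, -0.1429,  0.0275]), np.float64(-1.0), np.float64(0.0849))
```

```bash
p="python3 -m pendant"
$p '[[0,[0.1,0,0],0],[0,[0.1,0,0],0],[0.35,[0.1,0,0],0],[0.35,[0.1,0,0],0],[0.35,[0.1,0,0],0],[0.35,[0.3,0,-0.08],0],[0.35,[0.4,0,-0.08],0],[0,[0.4,0,-0.08],0],[0,[0.4,0,-0.08],0],[0,[0.4,0,-0.08],0]]'
python3 - <<'E'
from h import *
o=grab("i"); st=manip.state(); h=handle(o,(300,200,420,340),(200,180,400,330)); print(h)
x=min([e for e in h[1][0][2]]); print(pitch(o["side"],*x,st["tool_pos"]-[0,0,.006],np.radians(7.45)))
T=o["top"]; w=max(blobs(mask(T,(0,0,170),(179,60,255),(325,205,375,260))),key=lambda b:b[0]); print(w[1],w[2])
E
```

```text
time: 13.4
tool_pos: [0.5235, -0.1372, 0.0249]
tool_rot: [-0.001, -0.065, 0.998, 0.0]
contact_force: [-6.4, -0.6, 5.0]
gripper_width: 0.169
grasp_force: 59.7
[[], [(np.int32(86), [284, 277, 17, 13], [[301.8, 278.8], [285.5, 289.6]])]]
(array([ 0.4767, -0.1433,  0.0277]), np.float64(-12.1), np.float64(0.0483))
[345.4 237.9] [330, 223, 31, 31]
```

```bash
p="python3 -m pendant"
$p '[[0,[-0.01,0,0.03],0],[0,[-0.03,0,0.06],0],[0,[-0.05,0,0.09],0],[0,[-0.07,0,0.1],0],[0,[-0.07,0,0.1],0]]'
python3 - <<'E'
from h import *
o=grab("j"); st=manip.state(); h=handle(o,(300,200,420,340),(200,180,400,330)); print(h)
x=min([e for e in h[1][0][2]]); print(pitch(o["side"],*x,st["tool_pos"]-[0,0,.006],np.radians(7.45)))
T=o["top"]; w=max(blobs(mask(T,(0,0,170),(179,60,255),(325,205,375,260))),key=lambda b:b[0]); print(w[1],w[2])
E
```

```text
time: 14.0
tool_pos: [0.5312, -0.1367, 0.0132]
tool_rot: [-0.002, -0.065, 0.998, -0.0]
contact_force: [-11.9, -1.8, 10.0]
gripper_width: 0.168
grasp_force: 62.2
[[], [(np.int32(78), [287, 279, 17, 15], [[305.3, 281.2], [289.1, 293.3]])]]
(array([ 0.4841, -0.1429,  0.0119]), np.float64(-16.8), np.float64(0.0496))
[345.6 235.3] [330, 221, 31, 30]
```

```bash
p="python3 -m pendant"
$p '[[0,[-0.04,0,-0.03],0],[0,[-0.08,0,-0.07],0],[0,[-0.12,0,-0.11],0],[0,[-0.16,0,-0.15],0],[0,[-0.19,0,-0.19],0],[0,[-0.19,0,-0.25],0],[0,[-0.19,0,-0.34],0],[0,[-0.19,0,-0.46],0],[0,[-0.19,0,-0.6],0],[0,[-0.19,0,-0.7],0]]'
python3 - <<'E'
from h import *
o=grab("k"); st=manip.state(); h=handle(o,(300,200,420,340),(200,140,400,330)); print(h)
x=min([e for e in h[1][0][2]]); print(pitch(o["side"],*x,st["tool_pos"]-[0,0,.006],np.radians(7.45)))
for n in o: print([(b[0],b[1]) for b in blobs(mask(o[n],(0,0,165),(179,70,255),(310,180,400,320) if n=="top" else (260,200,400,320)),8)])
s=o["side"]["img"][180:330,250:400]; t=o["top"]["img"][190:320,310:390]
cv2.imwrite("pics/crop6.png",np.hstack([cv2.resize(s,(450,450)),cv2.resize(t,(277,450))])[:,:,::-1])
E
```

```text
time: 15.1
tool_pos: [0.5566, -0.1332, 0.0996]
tool_rot: [0.002, -0.065, 0.998, -0.001]
contact_force: [0.3, 0.5, -2.8]
gripper_width: 0.172
grasp_force: 60.4
[[(np.int32(32), [350, 280, 7, 6], [[349.2, 280.9], [356.7, 283.3]])], [(np.int32(92), [297, 246, 17, 16], [[315.4, 248.3], [298.5, 261.1]])]]
(array([ 0.5112, -0.1397,  0.0996]), np.float64(-16.7), np.float64(0.0487))
[(np.int32(17), array([398.6, 194.1])), (np.int32(804), array([345.8, 220.3])), (np.int32(11), array([328.5, 247.5]))]
[(np.int32(1792), array([361.1, 225. ]))]
```

View pics/crop6.png

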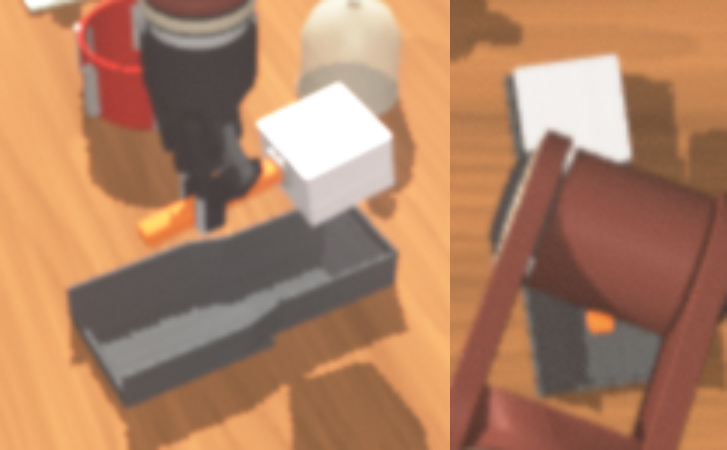

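```bash
p="python3 -m pendant"
python3 - <<'E'
from h import *
o=load("a")
a=np.linspace(0,2*np.pi,60)
for n in o:
    for c in((.605,.1425),(.603,.137)):
        q=np.array([proj(o[n],[c[0]+.06*np.cos(t),c[1]+.06*np.sin(t),.07]) for t in a]); print(n,c,q.min(0).round(1),q.max(0).round(1))
    for b in blobs(mask(o[n],(0,130,60),(8,255,255),(205,215,275,280) if n=="top" else(265,165,335,230)),30): print(b[0],b[2])
E
$p '[[0,[0.03,0,-0.05],0],[0,[0.08,0,-0.11],0],[0,[0.13,0,-0.18],0],[0,[0.18,0,-0.25],0],[0,[0.23,0,-0.31],0],[0,[0.27,0,-0.35],0],[0,[0.3,0,-0.37],0],[0,[0.3,0,-0.37],0]]'|sed -n 1,4p
$p '[[0,[0,0.05,0],0],[0,[0,0.15,0],0],[0,[0,0.3,0],0],[0,[-0.01,0.45,0],0],[0,[-0.02,0.6,0],0],[0,[-0.03,0.74,0],0]]'|sed -n 1,2p
$p '[[0,[0,0.15,0],0],[0,[0,0.3,0],0],[0,[-0.01,0.45,0],0],[0,[-0.02,0.6,0],0],[0,[-0.03,0.74,0],0]]'|sed -n 1,2p
$p '[[0,[0,0.15,0],0],[0,[0,0.3,0],0],[0,[-0.01,0.45,0],0],[0,[-0.02,0.6,0],0],[0,[-0.03,0.7,0],0],[0,[-0.03,0.74,0],0],[0,[-0.03,0.74,0],0],[0,[-0.03,0.74,0],0]]'
```

```text
top (0.605, 0.1425) [213.8 223.2] [262.6 271.8]
top (0.603, 0.137) [216.1 224. ] [264.9 272.6]
1904 [213, 223, 52, 49]
side (0.605, 0.1425) [275.9 177.1] [321.1 203.6]
side (0.603, 0.137) [275.7 178.3] [321.1 205. ]
1457 [276, 177, 46, 47]
time: 16.0
tool_pos: [0.5189, -0.1379, 0.1418]
tool_rot: [0.0, -0.065, 0.998, -0.0]
contact_force: [0.2, 0.8, -3.7]
time: 16.6
tool_pos: [0.5107, -0.0474, 0.1408]
time: 17.1
tool_pos: [0.5025, 0.0411, 0.1408]
time: 17.9
tool_pos: [0.4952, 0.1275, 0.1412]
tool_rot: [-0.0, -0.065, 0.998, -0.0]
contact_force: [0.4, -1.1, -2.7]
gripper_width: 0.172
grasp_force: 60.4
```

```bash
p="python3 -m pendant"
cat > m.py <<'E'
from h import *
import sys
def m(tag,bs,hd=7.45,off=.0125):
    o=grab(tag); st=manip.state(); h=handle(o,(0,0,640,480),bs)[1]; print(h)
    if h:
        for x in h[0][2]: print(x,pitch(o["side"],*x,st["tool_pos"]-[0,0,.019-off],np.radians(hd)))
    return o
E
python3 -c "
from m import *
m('l',(180,120,330,260))"
$p '[[0.17,[0,0,0],0],[0.17,[0,0,0],0]]'|tail -2
$p '[[0.174,[0,0,0],0],[0.174,[0,0,0],0]]'|tail -2
$p '[[0.177,[0,0,0],0],[0.177,[0,0,0],0]]'|tail -2
python3 -c "
from m import *
m('l2',(180,120,330,260))"
```

```text
[(np.int32(37), [263, 166, 15, 8], [[277.7, 166.3], [262.7, 172.5]]), (np.int32(80), [237, 173, 15, 12], [[252.3, 175.2], [238.0, 184.0]])]
[277.7, 166.3] (array([0.5522, 0.1347, 0.1605]), np.float64(173.3), np.float64(0.0578))
[262.7, 172.5] (array([0.512 , 0.1294, 0.1554]), np.float64(174.5), np.float64(0.0169))
gripper_width: 0.172
grasp_force: 57.3
gripper_width: 0.175
grasp_force: 44.2
gripper_width: 0.18
grasp_force: 34.3
[(np.int32(37), [263, 166, 15, 7], [[277.6, 166.2], [262.6, 172.4]]), (np.int32(76), [238, 174, 14, 11], [[252.3, 175.1], [238.0, 184.0]])]
[277.6, 166.2] (array([0.5521, 0.1352, 0.1605]), np.float64(173.3), np.float64(0.0578))
[262.6, 172.4] (array([0.5119, 0.13  , 0.1554]), np.float64(174.7), np.float64(0.0169))
```

```bash
p="python3 -m pendant"
cat > e.py <<'E'
from m import *
import sys
o=grab(sys.argv[1]); print([(b[0],b[2]) for b in handle(o,(0,0,640,480),(180,80,340,260))[1]])
E
$p '[[0.18,[0,0,0],0],[0.18,[0,0,0],0]]'|tail -1
python3 e.py l3
$p '[[0.182,[0,0,0],0],[0.182,[0,0,0],0]]'|tail -1
python3 e.py l4
$p '[[0.1832,[0,0,0],0],[0.1832,[0,0,0],0]]'|tail -1
python3 e.py l5
```

```text
grasp_force: 24.3
[(np.int32(37), [[277.7, 166.3], [262.5, 172.1]]), (np.int32(75), [[252.3, 175.2], [237.9, 183.7]])]
grasp_force: 17.6
[(np.int32(35), [[277.6, 166.2], [262.6, 172.3]]), (np.int32(76), [[252.3, 175.2], [237.9, 183.8]])]
grasp_force: 13.4
[(np.int32(98), [[235.5, 173.7], [251.6, 174.5]]), (np.int32(46), [[262.5, 174.9], [277.6, 176.3]])]
```

```bash
p="python3 -m pendant"
$p '[[0.1832,[0,0,0],0],[0.1832,[0,0,0],0],[0.1832,[0,0,0],0]]'|tail -1
python3 e.py l6
python3 -c "
from m import *
o=load('l6'); st=manip.state(); x=min(handle(o,(0,0,640,480),(180,80,340,260))[1][0][2]); print(x,pitch(o['side'],*x,st['tool_pos']-[0,0,.0065],np.radians(7.45)))
for n in o: print(n,[(b[0],b[1]) for b in blobs(mask(o[n],(0,0,140),(179,70,255),(205,215,275,280) if n=='top' else (265,165,340,230)),8)])"
```

```text
grasp_force: 13.9
[(np.int32(94), [[236.3, 169.4], [252.0, 174.5]]), (np.int32(47), [[263.2, 177.0], [275.7, 180.4]])]
[236.3, 169.4] (array([0.4487, 0.1218, 0.1842]), np.float64(32.6), np.float64(0.056))
top [(np.int32(8), array([229.5, 222.8])), (np.int32(78), array([239. , 231.7])), (np.int32(902), array([236.6, 256.1]))]
side [(np.int32(1052), array([286.3, 184.2])), (np.int32(25), array([312.3, 194.6])), (np.int32(59), array([320.7, 203.7])), (np.int32(65), array([279.8, 210. ])), (np.int32(56), array([302.4, 214.8]))]
```

```bash
p="python3 -m pendant"
$p '[[0,[0,0,0],0],[0,[0,0,0],0],[0,[0,0,0],0],[0,[0,0,0],0]]'
$p '[[0,[0.05,0,-0.1],0],[0,[0.05,0,-0.3],0],[0,[0.05,0,-0.45],0],[0,[0.05,0,-0.5],0],[0,[0.05,0,-0.5],0],[0,[0.05,0,-0.5],0]]'
python3 - <<'E'
from h import *
o=grab("n"); st=manip.state(); x=min(handle(o,(0,0,640,480),(180,60,340,260))[1][0][2]); print(x,pitch(o['side'],*x,st['tool_pos']-[0,0,.0065],np.radians(7.45)))
b=[x for x in blobs(mask(o["top"],(0,0,140),(179,70,255),(205,215,275,280)),8)]; print([(x[0],x[1],x[2]) for x in b])
s=o["side"]["img"][110:250,210:350]; t=o["top"]["img"][200:300,190:290]
cv2.imwrite("pics/crop7.png",np.hstack([cv2.resize(s,(400,400)),cv2.resize(t,(400,400))])[:,:,::-1])
E
```

```text
time: 20.4
tool_pos: [0.4954, 0.1278, 0.1414]
tool_rot: [0.0, -0.065, 0.998, 0.0]
contact_force: [0.5, 0.2, -0.7]
gripper_width: 0.169
grasp_force: 59.9
time: 21.0
tool_pos: [0.4886, 0.1269, 0.2005]
tool_rot: [-0.001, -0.065, 0.998, -0.0]
contact_force: [-0.3, 1.1, -2.5]
gripper_width: 0.171
grasp_force: 60.0
[230.3, 148.4] (array([0.4429, 0.1209, 0.2423]), np.float64(33.1), np.float64(0.0548))
[(np.int32(8), array([229.5, 222.8]), [228, 222, 4, 3]), (np.int32(78), array([239. , 231.7]), [232, 228, 15, 8]), (np.int32(992), array([232.4, 258. ]), [215, 240, 36, 40])]
```

View pics/crop7.png

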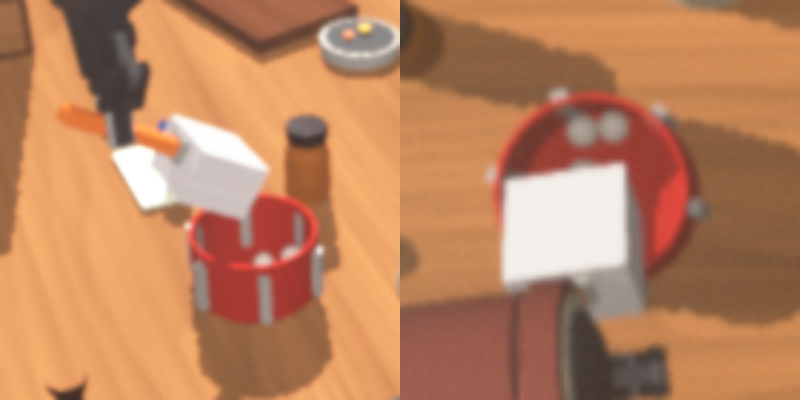

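```bash
p="python3 -m pendant"
cat > e.py <<'E'
from m import *
import sys
hd=float(sys.argv[2]); off=float(sys.argv[3])
o=grab(sys.argv[1]); st=manip.state(); h=handle(o,(0,0,640,480),tuple(map(int,sys.argv[4:8])))[1]
for b in h:
    x=min(b[2]); print(b[0],x,pitch(o["side"],*x,st["tool_pos"]-[0,0,.019-off],np.radians(hd)))
E
$p '[[0.183,[0,0,0],0],[0.183,[0,0,0],0],[0.1838,[0,0,0],0],[0.1838,[0,0,0],0]]'|tail -1
python3 e.py n1 7.45 .0125 180 60 340 260
$p '[[0.1845,[0,0,0],0],[0.1845,[0,0,0],0]]'|tail -1
python3 e.py n2 7.45 .0125 180 60 340 260
```

```text
grasp_force: 11.9
101 [230.3, 147.4] (array([0.4433, 0.121 , 0.2448]), np.float64(33.7), np.float64(0.0558))
57 [258.1, 155.9] (array([0.5056, 0.1291, 0.2039]), np.float64(-149.0), np.float64(0.0192))
83 [316.4, 180.6] (array([0.6583, 0.1491, 0.0818]), np.float64(-142.2), np.float64(0.2155))
grasp_force: 9.3
101 [230.3, 147.4] (array([0.4433, 0.121 , 0.2448]), np.float64(33.6), np.float64(0.0558))
55 [258.1, 155.9] (array([0.5056, 0.1291, 0.2039]), np.float64(-148.8), np.float64(0.0192))
79 [317.0, 180.6] (array([0.66  , 0.1493, 0.0812]), np.float64(-142.4), np.float64(0.2174))
```

```bash
p="python3 -m pendant"
$p '[[0.1851,[0,0,0],0],[0.1851,[0,0,0],0]]'|tail -1
python3 e.py n3 7.45 .0125 180 60 310 260|head -1
$p '[[0.1856,[0,0,0],0],[0.1856,[0,0,0],0]]'|tail -1
python3 e.py n4 7.45 .0125 180 60 310 260|head -1
```

```text
grasp_force: 7.5
88 [232.9, 143.3] (array([0.4506, 0.1219, 0.2531]), np.float64(45.3), np.float64(0.0554))
grasp_force: 6.2
78 [235.1, 140.2] (array([0.4567, 0.1227, 0.2593]), np.float64(54.2), np.float64(0.0561))
```

```bash
p="python3 -m pendant"
$p '[[0,[0,0,0],0],[0,[0,0,0],0],[0,[0,0,0],0]]'|tail -1
python3 e.py n5 7.45 .0125 180 60 310 260|head -1
$p '[[0,[0,-0.2,-0.1],0],[0,[0,-0.5,-0.1],0.045],[0,[0,-0.9,-0.1],0.09],[0,[0,-0.9,-0.1],0.09]]'|sed -n 1,2p
$p '[[0,[-0.05,-0.4,0],0],[0,[-0.1,-0.78,0],0]]'|sed -n 1,1p
$p '[[0,[-0.05,-0.4,0],0],[0,[-0.1,-0.78,0],0]]'|sed -n 1,1p
$p '[[0,[-0.05,-0.4,0],0],[0,[-0.1,-0.78,0],0]]'|sed -n 1,1p
$p '[[0,[-0.05,-0.4,0],0],[0,[-0.1,-0.78,0],0],[0,[-0.1,-0.78,0],0],[0,[-0.1,-0.78,0],0]]'
python3 e.py p1 -8.7 .0125 220 180 400 420
python3 - <<'E'
from h import *
o=load("p1")
for n in o: print(n,[(b[0],b[1],b[2]) for b in blobs(mask(o[n],(0,0,120),(179,80,255),(218,228,260,268) if n=='top' else (280,180,320,215)),10)])
E
```

```text
grasp_force: 59.3
78 [235.5, 140.6] (array([0.4575, 0.1228, 0.2581]), np.float64(54.0), np.float64(0.0547))
time: 23.3
tool_pos: [0.5039, 0.0155, 0.2136]
time: 23.5
time: 23.7
time: 23.9
time: 24.3
tool_pos: [0.4937, -0.3578, 0.2128]
tool_rot: [-0.0, 0.077, 0.997, 0.001]
contact_force: [0.1, 0.7, -2.3]
gripper_width: 0.175
grasp_force: 60.2
150 [309.6, 282.9] (array([ 0.465 , -0.3519,  0.268 ]), np.float64(55.4), np.float64(0.0517))
99 [336.9, 307.4] (array([ 0.5072, -0.3584,  0.1996]), np.float64(-117.2), np.float64(0.0291))
top [(np.int32(86), array([238.8, 231.6]), [232, 228, 15, 8]), (np.int32(39), array([235.4, 243.3]), [232, 240, 8, 7])]
side [(np.int32(159), array([301. , 193.5]), [283, 180, 37, 23]), (np.int32(30), array([280.7, 208.9]), [280, 202, 3, 13]), (np.int32(24), array([302.6, 211.9]), [301, 208, 6, 7])]
```

```bash
p="python3 -m pendant"
$p '[[0,[0.12,0,0.2],0],[0,[0.12,0,0.45],0],[0,[0.12,0,0.6],0],[0,[0.12,0,0.65],0],[0,[0.12,0,0.65],0]]'|sed -n 1,4p
$p '[[0,[0.05,0,0.02],0],[0,[0.1,0,0.05],0],[0,[0.15,0,0.08],0],[0,[0.16,0,0.1],0],[0,[0.16,0,0.1],0]]'|sed -n 1,4p
python3 e.py p2 -8.7 .0125 220 180 400 420
```

```text
time: 24.9
tool_pos: [0.4813, -0.3542, 0.1363]
tool_rot: [0.002, 0.075, 0.997, -0.0]
contact_force: [2.1, 1.2, -1.3]
time: 25.4
tool_pos: [0.4617, -0.353, 0.1258]
tool_rot: [0.002, 0.076, 0.997, -0.001]
contact_force: [3.5, 2.2, 7.1]
175 [285.9, 326.2] (array([ 0.4236, -0.3472,  0.177 ]), np.float64(45.1), np.float64(0.0546))
113 [319.1, 341.4] (array([ 0.4767, -0.3553,  0.1187]), np.float64(-127.7), np.float64(0.0248))
```

```bash
p="python3 -m pendant"
$p '[[0.184,[0,0,0],0],[0.19,[0,0,0],0],[0.5,[0,0,0],0],[0.5,[0,0,0],0],[0.5,[0,0,0],0],[0.5,[0,0,0],0],[0.5,[0,0,0],0]]'
python3 - <<'E'
from h import *
o=grab("q"); h=handle(o,(400,250,480,340),(220,180,400,420)); print(h)
s=h[1]; b=min(s,key=lambda b:min(b[2])[0]); print("now end",min(b[2])," orig 287.2 327.7; hidden other end:",[max(x[2]) for x in s],"orig 337.7 348.7")
w=lambda q:[(x[0],x[1]) for x in blobs(mask(q,(0,0,170),(179,60,255),(300,310,400,400)),300)]
print(w(load("a")["side"]),w(o["side"]))
E
```

```text
time: 26.2
tool_pos: [0.4605, -0.3523, 0.1231]
tool_rot: [-0.0, 0.076, 0.997, 0.0]
contact_force: [0.7, 0.3, -0.4]
gripper_width: 0.501
grasp_force: 0.0
[[(np.int32(75), [442, 284, 7, 13], [[445.0, 283.4], [445.5, 296.6]])], [(np.int32(135), [288, 324, 16, 16], [[288.5, 326.6], [303.8, 338.7]]), (np.int32(108), [324, 338, 14, 14], [[322.1, 339.9], [337.0, 349.9]])]]
now end [288.5, 326.6]  orig 287.2 327.7; hidden other end: [[303.8, 338.7], [337.0, 349.9]] orig 337.7 348.7
[(np.int32(1741), array([349.2, 356.8]))] [(np.int32(1799), array([348.9, 356.7]))]
```

```bash
p="python3 -m pendant"
$p '[[0.5,[0.1,0,-0.08],0],[0.5,[0.1,0,-0.08],0],[0.5,[0.1,0,-0.08],0],[0,[0.1,0,-0.08],0],[0,[0.1,0,-0.08],0],[0,[0.1,0,-0.08],0],[0,[0.1,0,-0.08],0],[0,[0.1,0,-0.08],0]]'
python3 - <<'E'
from h import *
o=load("a"); a=np.linspace(0,2*np.pi,40)
for n in o:
    f=o[n]
    for lo,hi in(((95,40,20),(130,255,200)),((95,25,10),(135,255,230))):
        b=blobs(mask(f,lo,hi,(135,235,178,278) if n=="top" else(250,145,295,185)),20); print(n,[(x[0],x[1],x[2]) for x in b])
    for c in((.590,.367),(.590,.360)):
        P=[proj(f,[c[0]+.015*np.cos(t),c[1]+.015*np.sin(t),z]) for t in a for z in(.008,.060)]+[proj(f,[c[0]+.011*np.cos(t),c[1]+.011*np.sin(t),.068]) for t in a]
        P=np.array(P); B=np.array([proj(f,[c[0]+i*.055,c[1]+j*.055,.008]) for i in(-1,1) for j in(-1,1)])
        print(n,c,"peg",P.min(0).round(1),P.max(0).round(1),"base",B.min(0).round(1),B.max(0).round(1))
    b=blobs(mask(f,(0,0,150),(179,90,255),(120,220,195,295) if n=="top" else(240,150,300,190)),100); print(n,"white",[(x[0],x[2]) for x in b])
E
```

```text
time: 27.1
tool_pos: [0.4489, -0.3505, 0.1327]
tool_rot: [0.0, 0.076, 0.997, -0.0]
contact_force: [1.1, -0.8, -1.0]
gripper_width: 0.172
grasp_force: 58.5
top [(np.int32(81), array([153.1, 255.4]), [145, 250, 15, 10])]
top [(np.int32(110), array([152. , 255.2]), [143, 250, 17, 11])]
top (0.59, 0.367) peg [142.1 248.8] [161.4 261.9] base [133.8 234.7] [177.3 277.7]
top (0.59, 0.36) peg [145.  248.8] [164.1 261.8] base [136.5 234.7] [180.  277.6]
top white [(np.int32(1792), [134, 234, 44, 45])]
side [(np.int32(129), array([270.4, 160.9]), [266, 153, 9, 18])]
side [(np.int32(139), array([270.3, 161.1]), [266, 153, 9, 18])]
side (0.59, 0.367) peg [265.2 148.8] [276.5 170.4] base [250.  155.5] [294.1 180.9]
side (0.59, 0.36) peg [265.8 150. ] [277.2 171.5] base [250.6 156.6] [294.8 182.1]
side white [(np.int32(780), [249, 156, 46, 28])]
```

```bash
p="python3 -m pendant"
$p '[[0,[0,0,-0.3],0],[0,[0,0,-0.7],0],[0,[0,0,-1],0],[0,[0,0,-1],0]]'|sed -n 1,2p
$p '[[0,[0,0.4,-0.1],0],[0,[-0.05,0.87,-0.1],0]]'|sed -n 1,1p
$p '[[0,[0,0.4,0],0],[0,[-0.05,0.8,0],0],[0,[-0.05,0.87,0],0]]'|sed -n 1,1p
$p '[[0,[0,0.4,0],0],[0,[-0.05,0.8,0],0],[0,[-0.05,0.87,0],0]]'|sed -n 1,1p
$p '[[0,[0,0.4,0],0],[0,[-0.05,0.8,0],0],[0,[-0.05,0.87,0],0]]'|sed -n 1,1p
$p '[[0,[0,0.4,0],0],[0,[-0.05,0.8,0],0],[0,[-0.05,0.87,0],0]]'|sed -n 1,1p
$p '[[0,[0,0.4,0],0],[0,[-0.05,0.8,0],0],[0,[-0.05,0.87,0],0]]'|sed -n 1,1p
$p '[[0,[0,0.4,0],0],[0,[-0.05,0.8,0],0],[0,[-0.05,0.87,0],0],[0,[-0.05,0.87,0],0],[0,[-0.05,0.87,0],0]]'
python3 e.py r1 -8.7 .015 180 0 330 200
```

```text
time: 27.5
tool_pos: [0.4509, -0.3525, 0.2601]
time: 27.7
time: 28.0
time: 28.3
time: 28.6
time: 28.9
time: 29.2
time: 29.7
tool_pos: [0.5998, 0.3571, 0.2641]
tool_rot: [-0.001, 0.077, 0.997, -0.001]
contact_force: [-0.6, 0.3, -2.3]
gripper_width: 0.176
grasp_force: 60.4
86 [272.8, 86.7] (array([0.6126, 0.355 , 0.2673]), np.float64(-135.6), np.float64(0.0179))
```

```bash
p="python3 -m pendant"
cat > e2.py <<'E'
from m import *
import sys
o=grab(sys.argv[1]); st=manip.state(); hd=np.radians(-8.7); f=o["side"]
g=st["tool_pos"]+[0,0,.015]; h=np.array([np.cos(hd),np.sin(hd),0]); n=np.array([-h[1],h[0],0])
def pl(u,v): e,d=ray(f,u,v); q=e+d*((g-e)@n)/(d@n)-g; return (q@h).round(4),q[2].round(4)
for b in blobs(mask(f,(8,172,150),(16,255,255),(180,0,340,250)),15):
    a=[pl(*x) for x in axis(b[3])]; d=np.subtract(a[1],a[0]); print(b[0],a,"pitch",np.degrees(np.arctan2(abs(d[1]),d[0]*-np.sign(d[1]))).round(1))
E
python3 e2.py r2
$p '[[0.183,[0,0,0],0],[0.1845,[0,0,0],0],[0.1851,[0,0,0],0],[0.1851,[0,0,0],0]]'|tail -1
python3 e2.py r3
$p '[[0.1856,[0,0,0],0],[0.1856,[0,0,0],0]]'|tail -1
python3 e2.py r4
```

```text
85 [(np.float64(0.0133), np.float64(-0.0128)), (np.float64(0.0569), np.float64(-0.0557))] pitch 44.5
grasp_force: 9.5
82 [(np.float64(0.014), np.float64(-0.013)), (np.float64(0.0571), np.float64(-0.0559))] pitch 44.9
grasp_force: 7.6
77 [(np.float64(0.0107), np.float64(-0.02)), (np.float64(0.0421), np.float64(-0.0693))] pitch 57.5
```

```bash
p="python3 -m pendant"
$p '[[0.1858,[0,0,0],0],[0.1858,[0,0,0],0]]'|tail -1
python3 e2.py r5
$p '[[0.1863,[0,0,0],0],[0.1863,[0,0,0],0]]'|tail -1
python3 e2.py r6
$p '[[0.1867,[0,0,0],0],[0.1867,[0,0,0],0]]'|tail -1
python3 e2.py r7
```

```text
grasp_force: 7.0
73 [(np.float64(0.0069), np.float64(-0.0236)), (np.float64(0.0287), np.float64(-0.0751))] pitch 67.1
grasp_force: 4.6
71 [(np.float64(0.0068), np.float64(-0.0237)), (np.float64(0.0269), np.float64(-0.0744))] pitch 68.4
grasp_force: 2.9
69 [(np.float64(-0.0013), np.float64(-0.0249)), (np.float64(0.0053), np.float64(-0.0843))] pitch 83.7
```

```bash
p="python3 -m pendant"
$p '[[0.1867,[0,0,0],0],[0.1867,[0,0,0],0]]'|tail -1
python3 e2.py r8
$p '[[0,[0,0,0],0],[0,[0,0,0],0],[0,[0,0,0],0]]'
python3 e2.py r9
python3 - <<'E'
from h import *
o=load("r9")
for n in o: print(n,[(b[0],b[2]) for b in blobs(mask(o[n],(0,0,140),(179,70,255),(120,200,260,300) if n=="top" else(200,60,330,190)),60)])
E
```

```text
grasp_force: 2.9
69 [(np.float64(-0.0032), np.float64(-0.0248)), (np.float64(0.0002), np.float64(-0.0837))] pitch 86.7
time: 32.2
tool_pos: [0.5997, 0.3589, 0.2649]
tool_rot: [0.0, 0.076, 0.997, -0.0]
contact_force: [-0.3, 0.2, -1.9]
gripper_width: 0.175
grasp_force: 58.4
68 [(np.float64(-0.0032), np.float64(-0.0247)), (np.float64(-0.0003), np.float64(-0.0837))] pitch 87.2
top [(np.int32(74), [232, 228, 15, 8]), (np.int32(1825), [120, 234, 59, 45])]
side [(np.int32(3256), [210, 60, 120, 39]), (np.int32(612), [257, 107, 24, 37]), (np.int32(113), [321, 116, 9, 18]), (np.int32(746), [249, 156, 46, 28])]
```

```bash
p="python3 -m pendant"
python3 - <<'E'
from h import *
o=load("r9"); f=o["side"]; hd=np.radians(-8.7); h=np.array([np.cos(hd),np.sin(hd),0]); n=np.array([-h[1],h[0],0]); g=np.array([.5997,.3585,.2795])
for x in(154,158):
    P=np.array([proj(f,g+h*(a-.001)+n*b+[0,0,-z]) for a in(-.034,.016) for b in(-.034,.034) for z in(x/1000,x/1000-.07)]); print(x,P.min(0).round(1),P.max(0).round(1))
E
$p '[[0,[0.03,0.045,0.1],0],[0,[0.03,0.045,0.2],0],[0,[0.03,0.045,0.35],0],[0,[0.03,0.045,0.35],0]]'|sed -n 1,4p
$p '[[0,[0,0,0.05],0],[0,[0,0,0.1],0],[0,[0,0,0.15],0],[0,[0,0,0.2],0],[0,[0,0,0.25],0],[0,[0,0,0.25],0]]'|sed -n 1,4p
python3 e2.py s1
```

```text
154 [256.5 106. ] [279.  141.3]
158 [256.6 107.3] [279.1 142.6]
time: 32.7
tool_pos: [0.5947, 0.3638, 0.2171]
tool_rot: [-0.004, 0.076, 0.997, -0.002]
contact_force: [-0.9, 0.1, -3.6]
time: 33.3
tool_pos: [0.5964, 0.3645, 0.1914]
tool_rot: [-0.001, 0.076, 0.997, -0.001]
contact_force: [0.1, 0.1, -2.3]
61 [(np.float64(-0.0043), np.float64(-0.0251)), (np.float64(0.0007), np.float64(-0.0858))] pitch 85.3
```

```bash
p="python3 -m pendant"
$p '[[0,[0,0,0.06],0],[0,[0,0,0.12],0],[0,[0,0,0.18],0],[0,[0,0,0.24],0],[0,[0,0,0.28],0],[0,[0,0,0.28],0]]'|sed -n 1,4p
$p '[[0,[0,0,0.02],0],[0,[0,0,0.04],0],[0,[0,0,0.06],0],[0,[0,0,0.06],0]]'|sed -n 1,4p
python3 e2.py s2
```

```text
time: 34.0
tool_pos: [0.5963, 0.3645, 0.1577]
tool_rot: [-0.001, 0.076, 0.997, -0.001]
contact_force: [-0.8, -0.9, -2.2]
time: 34.4
tool_pos: [0.598, 0.3652, 0.1557]
tool_rot: [0.001, 0.076, 0.997, 0.001]
contact_force: [-2.8, -1.4, 8.0]
54 [(np.float64(-0.0039), np.float64(-0.0256)), (np.float64(-0.0001), np.float64(-0.0856))] pitch 86.4
24 [(np.float64(0.1463), np.float64(-0.169)), (np.float64(0.141), np.float64(-0.2168))] pitch 96.3
```

```bash
p="python3 -m pendant"
$p '[[0,[0,0,0.02],0],[0,[0,0,0.03],0],[0,[0,0,0.03],0],[0,[0,0,0.03],0]]'|sed -n 1,4p
python3 e2.py s3
python3 - <<'E'
from h import *
f=load("s3")["side"]; w=[(b[0],b[2]) for b in blobs(mask(f,(0,0,140),(179,70,255),(240,90,300,190)),60)]; print(w)
hd=np.radians(-8.7); h=np.array([np.cos(hd),np.sin(hd),0]); n=np.array([-h[1],h[0],0]); g=np.array([.598,.365,0])
for z in(.008,.018):
    P=np.array([proj(f,g+h*(a-.001)+n*b+[0,0,z+k]) for a in(-.034,.016) for b in(-.034,.034) for k in(0,.07)]); print(z,P.min(0).round(1),P.max(0).round(1))
E
```

```text
time: 34.9
tool_pos: [0.5994, 0.3653, 0.1555]
tool_rot: [0.003, 0.076, 0.997, 0.001]
contact_force: [-2.4, -3.2, 16.1]
55 [(np.float64(-0.0043), np.float64(-0.0254)), (np.float64(-0.0), np.float64(-0.0854))] pitch 85.9
[(np.int32(72), [240, 90, 20, 5]), (np.int32(1101), [249, 140, 46, 44])]
0.008 [259.5 141.5] [280.7 174.9]
0.018 [259.2 138.5] [280.5 172.1]
```

```bash
p="python3 -m pendant"
$p '[[0,[0,0,-0.05],0],[0,[0,0,-0.05],0],[0.184,[0,0,-0.05],0],[0.188,[0,0,-0.05],0],[0.22,[0,0,-0.05],0],[0.6,[0,0,-0.05],0],[0.6,[0,0,-0.05],0],[0.6,[0,0,-0.05],0]]'
python3 e2.py t1
$p '[[0.8,[0,0,-0.15],0],[0.8,[0,0,-0.4],0],[0.8,[0,0,-0.8],0],[0.8,[0,0,-1],0],[0.8,[0,0,-1],0],[0.8,[0,0,-1],0]]'
python3 - <<'E'
from h import *
o=grab("u"); f=o["side"]
for b in blobs(mask(f,(8,172,150),(16,255,255),(220,60,300,190)),15):
    a=axis(b[3]); print(b[0],b[2],a)
    hd=np.radians(-8.7)
    for u in a: 
        e,d=ray(f,*u); print((e+d*(.366-e[1])/d[1]).round(4))
print("pred end, -70:",[np.round(proj(f,[.5989,.3646,z]),1) for z in(.193,.078)])
print([(b[0],b[2]) for b in blobs(mask(f,(0,0,140),(179,70,255),(240,100,300,190)),60)])
for n in o: print(n,[(b[0],b[1]) for b in blobs(mask(o[n],(0,0,120),(179,80,255),(218,228,260,268) if n=='top' else (280,180,320,215)),10)])
E
```

```text
time: 35.8
tool_pos: [0.5967, 0.3648, 0.1541]
tool_rot: [-0.0, 0.076, 0.997, -0.0]
contact_force: [0.3, -0.4, -0.0]
gripper_width: 0.598
grasp_force: 0.0
48 [(np.float64(0.0084), np.float64(-0.032)), (np.float64(0.0062), np.float64(-0.0846))] pitch 92.4
time: 36.5
tool_pos: [0.5973, 0.365, 0.2766]
tool_rot: [0.001, 0.076, 0.997, 0.001]
contact_force: [-0.2, -0.2, -0.6]
gripper_width: 0.801
grasp_force: 0.0
119 [269, 113, 7, 33] (array([270.98859678, 112.49916024]), array([273.80168869, 145.51870634]))
[0.6037 0.366  0.1892]
[0.603  0.366  0.0835]
pred end, -70: [array([269.4, 111.7]), array([272.8, 147.6])]
[(np.int32(1098), [249, 141, 46, 43])]
top [(np.int32(88), array([238.7, 231.6])), (np.int32(41), array([235.4, 243.4]))]
side [(np.int32(46), array([295.4, 188.4])), (np.int32(40), array([313. , 192.6])), (np.int32(18), array([301.5, 200.3])), (np.int32(11), array([319., 204.])), (np.int32(30), array([280.7, 208.9])), (np.int32(31), array([302.5, 210.6]))]
```

```bash
python3 -c "
from plant import manip
print(manip.job_done())"
```

```text
the job is handed in; nothing more can be done
None
```

The job is handed in at about 36.5 s. My last camera check showed all three balls in the barrel and the scoop standing mouth down over the peg, let go. The hand-in call gave no verdict.

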